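# Shift the rolling mill into third

### The job

Shift the rolling mill into third: the red-knobbed gear lever stands somewhere in the left-hand slot of its H-shaped gate (left and forward as seen from the robot), so push it to the cross slot, across to the right, and forward until it is fully home in the far right-hand slot. Only push the lever with the fingers, from one side at a time and without forcing it: do not grip it, do not let it slip into the near right-hand slot (that is reverse), and leave everything else on the mill and bench where it is. Finish with the hand clear.

Things in the scene. Friction and masses are not known exactly. Their poses are not given: they have to be found in the camera images.
- mill: Blue motor-driven rolling mill, fixed; its place and yaw vary. Origin: on the table top (z = 0) straight below the centre of the gear gate. Own axes: x forward (far side, to the motor), y left (to the roll stand), z up. Gearbox under the gate: x -120 to 140, y -130 to 150 mm, flat grey top at z = 120. Motor behind it, from x = 140, below z = 160 mm.
- gate_centre (a point): Centre of the top face of the aluminium gate plate (100 along x, 90 along y, top at z = 126.5 mm); mill's axes. H-shaped slot: two slots along x, 14 mm wide, at y = +13.6 and -13.6, ends at x = +24 and -24, joined at x = 0 by a cross slot 16 mm wide; the tongues' corners there are rounded by 3 mm. First is far left, second near left, third far right, reverse near right.
- roll_stand (a point): Centre of the roll stand's top, 265 mm left of the gate's centre and 240 mm above the table; mill's axes. The stand fills y = 165 to 365 and x = -90 to 90 mm; its screw-down handle on top reaches 280 mm.
- lever_fore (a joint): Gear lever's lean forward, rad: 0 upright in the cross slot, positive leans to the mill's +x, negative to -x. The slot ends stop it at about +0.20 and -0.20. It fits the cross slot within about 0.03 of zero. Starts anywhere in the left slot, -0.19 to 0.19. The pivot is stiff, so the lever stays where it is left; moving it takes about 2 to 4 N at the knob.
- lever_across (a joint): Gear lever's lean to the right, rad: about -0.145 in the left slot, +0.145 in the right slot, stopped at about -0.17 and +0.17. As stiff as lever_fore. With a = lever_across and f = lever_fore the knob's centre lies at (0.2 sin f, -0.2 sin a cos f, 0.030 + 0.2 cos a cos f) m in the mill's axes from the mill's origin.
- knob (a point): Centre of the red ball knob (40 mm across) on the gear lever, whose steel stem is 11 mm thick. It is 200 mm from the lever's pivot, which lies 30 mm above the table below the gate's centre; so about 225 mm above the table, with 80 mm of stem showing. At the slot ends the knob is about 40 mm ahead of or behind neutral; in the side slots 29 mm left or right.
- lever_near: Near side of the lever (knob and stem), origin at the knob's centre. It and the next three are listed because touching two opposite sides of the lever at once counts as gripping it.
- lever_far: The far side of the lever, origin at the knob's centre.
- lever_left: The left side of the lever, origin at the knob's centre.
- lever_right: The right side of the lever, origin at the knob's centre.
- wire_spool: Copper wire spool, 44 mm across, 32 mm high, loose on the gearbox; origin under its centre. Leave alone.
- oil_tin: Yellow oil tin, 34 mm across, 42 mm high, loose on the gearbox; origin under its centre. Leave alone.
- hammer: Hammer with a wooden handle, 260 mm long, lying on the table to the right. Leave alone.
- bowl: Steel bowl, 110 mm across, 50 mm high, on the table to the right. Leave alone.
- bench_block: Steel block on a dark wood base, 90 by 90 by 40 mm, on the table to the right. Leave alone.
- ring_mandrel: Steel ring mandrel with a wooden handle, 333 mm long, lying on the table to the right. Origin at its thin end. Leave alone.
- pickle_jar: Glass jar with a white cap, 72 mm across, 100 mm high, on the table to the left. Leave alone.

How it is judged:
On the way, in this order (a step that is already met when the one before it is completed fails the run):
1. the lever has crossed to the right-hand side in the cross slot (value of joint lever_across above 0.11 rad and value of joint lever_fore between -0.09 and 0.09 rad), for 0.1 s.
2. the lever is pushed forward home into the far right-hand slot (value of joint lever_across above 0.1 rad and value of joint lever_fore above 0.165 rad), for 0.2 s.
At the end, for the whole second after the job is handed in: The lever rests in the far right-hand slot: leaning right by more than 0.10 rad and forward by more than 0.165 rad (within about 7 mm of the slot's end, measured at the knob), and still (all of step 2 and velocity of joint lever_fore between -0.05 and 0.05 rad/s); the robot touches nothing.
It fails at once if the lever is gripped: near and far sides touched at once (contact force between the fingers and lever_near above 0.5 N and contact force between the fingers and lever_far above 0.5 N).
It fails at once if the lever is gripped: left and right sides touched at once (contact force between the fingers and lever_left above 0.5 N and contact force between the fingers and lever_right above 0.5 N).
It fails at once if the lever is forced (more than 60 N on one side) (contact force between any of the arm, the fingers and lever_near above 60 N or contact force between any of the arm, the fingers and lever_far above 60 N or contact force between any of the arm, the fingers and lever_left above 60 N or contact force between any of the arm, the fingers and lever_right above 60 N).
It fails at once if the lever goes into the near right-hand slot (reverse) (value of joint lever_across above 0.05 rad and value of joint lever_fore below -0.09 rad).
It fails at once if something on the mill or bench is lifted, carried or pushed more than 20 mm (distance of any of wire_spool, oil_tin, hammer, bowl, bench_block, ring_mandrel, pickle_jar from where it was at the start of the episode above 0.02 m).
It also fails if it takes over 58 s, if anything falls off the work surface, if the arm or the gripper's body presses on something with over 40 N, if the wrist force passes 120 N, or if a joint passes its speed limit or range.

### The arm

A 6-joint arm with a two-finger parallel gripper is mounted at the origin on the work surface. World frame = base frame: x ahead of the robot, y to its left, z up, the work surface at z = 0. Lengths are in m, angles in rad, forces in N, time in s.
With the tool pointing down it reaches from about 0.375 to 0.925 m from the base axis. Payload 5.7 kg.
Tool frame: the origin (TCP) lies midway between the tips of the shut fingers; the grasp point (between the pads) lies 19 mm behind it; z points along the fingers, y is the direction in which the jaws open and shut (so a half turn about z gives the same grasp; the last joint's range is limited). The gripper opens to 88 mm and grips with 3 to 60 N. Pads are 20 mm wide; open, the fingers measure 115 mm over their backs; the gripper's body (75 mm by 178 mm) begins 61 mm behind the grasp point.
Start: joints at [-1.42, 0.359, 1.51, -0, 1.272, -0.115], TCP at [0.158, -0.579, 0.223] pointing down, gripper open.
Joint ranges: [-2.97, 2.97], [-1.01, 2.36], [0.21, 2.38], [-0.96, 4.11], [0.2, 2.71], [-2.98, 2.98]. Speed limits (rad/s): [2.39, 2.39, 3.14, 3.14, 3.14, 3.14].

### API

Orientations are given as a unit quaternion [w, x, y, z].
In Python, from workcell import sensors, vision, robot, finder gives the robot as it stands.
- The arm moves only by the shell command python3 -m crank 'ROWS' [FORCE]. ROWS is JSON, a list of rows, each a list of 3 entries, a list of its own where there are three numbers: the shift along the tool's x, y, z in cm, then the turn about the tool's z in degrees, then the finger opening in cm, from 0 to 8.78. A call has 1 to 8 rows; each row shifts and turns the commanded pose from where the row before left it, along the tool's axes as they then stand; what a row does not reach is not made up. A row lasts 1/8 s, in which the tool goes at most 62.5 mm and 10.7 degrees, less where a joint would pass 70% of its speed; a pose out of reach is approached as far as the arm can. A call is refused whole if a number of a shift passes 6.25 or a number of a turn 10.7, either way. A call with a gripper value outside its range is refused whole. The fingers move at their own pace and stop on an object; FORCE is the grip in N (left out, the last holds). Time passes only in rows, so rows that do not move let the fingers close. It gives the time, the measured TCP pose, the force and the opening at its end, in the units of the state.
- sensors.get_obs(): the state, without advancing time (a new reading comes with each control period).
- vision.grab_frame(name): name is "side" or "top" or "wrist"; returns the picture (384x512x3 uint8, red, green, blue); there is no depth.
- vision.camera_info(name): a dict with "fx", "fy", "cx", "cy" (pixels), "dist" ([k1, k2, p1, p2, k3] as OpenCV has them; the pictures are not rectified), "R" (3x3) and "t" (3): a world point X has camera coordinates R X + t; the wrist camera has in their place "tool_from_camera" (4x4, takes a point from camera to tool coordinates, whose origin is the TCP and whose axes are the flange's). Camera axes: x right, y down, z forward; pixel columns grow to the right and rows downward; lengths in m; the calibration is good to about 2 mm. A picture is of the moment at which its call begins: read the wrist's pose just before it. camera_info takes no time and is no camera call.
- robot.finish_job(): hands the job in, once; it reports no verdict.
Trained networks look in the newest picture that a camera, given by its name, has taken for a name from the list of things; names that differ only in an ending like _2 or _b are one class to them, and where a whole thing is asked for, a point or a joint stands for the part that bears it (a point fixed in the world has none). Each returns a list of dicts, best first, with "confidence" (0 to 1); they miss things now and then, are a little off and sometimes report something else, mostly with a low value. They report only what shows in the picture. A call takes as long as a camera call.
- finder.spot_in(name, camera): "extent" ([centre column, centre row, width, height] in pixels, round what is visible of it).
- finder.masks_of(name, camera): "mask" (384x512 bool, what is visible of it) and "extent" ([centre column, centre row, width, height] in pixels, round what is visible of it).
The state is a dict: "clock": time; "q": joint angles; "dq": joint speeds; "joint_torque": joint torques, N m; "tool_pos": TCP position; "orientation": TCP orientation; "ft_force": force on the tool from outside, world axes, zero at the start; "ft_torque": the same for the moment, N m; "grip_width": opening from 0.0 (shut) to 1.0 (fully open).
Only numpy, scipy, OpenCV 4.12 (cv2) and the standard library are available. Lean on these libraries where they do the work, as an engineer would, in place of code of your own. Each camera call takes 0.05 s, during which the arm holds its last target.

## Working session

There is one attempt and no reset: what is moved stays moved. The work goes in short steps, Python scripts to look and compute and a shell command to move; the robot and the scene stay as the last step left them, time stands still between calls to the robot, and variables do not carry over. Pictures are saved under pics/ and viewed, and the job is handed in when it is done.

```bash
mkdir -p pics; ls; cat > h.py <<'E'
import numpy as np, cv2
from workcell import sensors, vision, robot, finder
def save(n,f):
    im=vision.grab_frame(n); cv2.imwrite('pics/'+f,cv2.cvtColor(im,cv2.COLOR_RGB2BGR)); return im
def ray(n,uv):
    c=vision.camera_info(n); K=np.array([[c['fx'],0,c['cx']],[0,c['fy'],c['cy']],[0,0,1]])
    p=cv2.undistortPoints(np.array([[uv]],float),K,np.array(c['dist']))[0,0]
    R=np.array(c['R']);t=np.array(c['t'])
    o=-R.T@t; d=R.T@np.array([p[0],p[1],1]); return o,d/np.linalg.norm(d)
def atz(n,uv,z):
    o,d=ray(n,uv); return o+d*(z-o[2])/d[2]
def proj(n,X):
    c=vision.camera_info(n); K=np.array([[c['fx'],0,c['cx']],[0,c['fy'],c['cy']],[0,0,1]])
    r,_=cv2.Rodrigues(np.array(c['R'])); return cv2.projectPoints(np.array(X,float).reshape(-1,3),r,np.array(c['t'],float),K,np.array(c['dist']))[0][:,0]
def tri(a,b):
    (o1,d1),(o2,d2)=a,b
    A=np.stack([d1,-d2],1); s=np.linalg.lstsq(A,o2-o1,rcond=None)[0]
    p,q=o1+s[0]*d1,o2+s[1]*d2; return (p+q)/2,np.linalg.norm(p-q)
E
python3 - <<'E'
from h import *
np.set_printoptions(precision=4,suppress=True)
print(sensors.get_obs())
for n in ['side','top']:
    save(n,n+'0.png')
    for k in ['knob','gate_centre','roll_stand','wire_spool','oil_tin','lever_fore','mill']:
        r=finder.spot_in(k,n)
        print(n,k,[(np.round(x['extent'],1).tolist(),round(x['confidence'],2)) for x in r[:2]])
E
```

```text
pics
{'clock': 0.0, 'q': array([-1.4201,  0.3595,  1.5114,  0.    ,  1.2725, -0.1151]), 'dq': array([-0.0004, -0.0003, -0.0002, -0.0017, -0.0011,  0.0012]), 'joint_torque': array([ -0.0015, -51.5397, -27.0724,   0.0673,   0.0347,  -0.0002]), 'tool_pos': array([ 0.1575, -0.5783,  0.2218]), 'orientation': array([-0.0009,  0.9912,  0.1325, -0.    ]), 'ft_force': array([-0.9703,  0.2596,  0.2447]), 'ft_torque': array([-0.048 ,  0.02  , -0.0294]), 'grip_width': 0.9988852194731231}
side knob [([265.1, 190.4, 15.3, 36.9], 0.7)]
side gate_centre [([290.0, 188.2, 133.3, 149.8], 0.57)]
side roll_stand [([288.4, 190.2, 127.7, 150.0], 0.97)]
side wire_spool [([246.8, 227.0, 12.7, 14.6], 0.71)]
side oil_tin []
side lever_fore [([264.6, 188.8, 14.5, 29.2], 0.44), ([337.4, 310.4, 39.3, 33.5], 0.37)]
side mill [([291.6, 190.8, 130.6, 148.3], 0.56)]
top knob [([273.9, 183.2, 11.0, 3.5], 0.42)]
top gate_centre [([247.2, 167.3, 164.3, 129.7], 0.72)]
top roll_stand [([244.5, 166.8, 162.6, 132.7], 0.85), ([350.5, 123.8, 24.0, 81.1], 0.49)]
top wire_spool [([351.8, 125.6, 26.0, 86.6], 0.35), ([244.9, 165.7, 164.0, 127.7], 0.28)]
top oil_tin [([315.8, 163.4, 12.4, 13.9], 0.42)]
top lever_fore [([274.1, 182.2, 12.5, 10.3], 0.43), ([273.8, 181.0, 12.3, 9.6], 0.16)]
top mill [([245.1, 166.0, 164.1, 125.8], 0.58)]
```

```bash
python3 - <<'E'
import cv2
for n,(x0,y0,x1,y1) in {'side':(200,100,380,240),'top':(150,90,340,240)}.items():
    im=cv2.imread(f'pics/{n}0.png'); c=cv2.resize(im[y0:y1,x0:x1],None,fx=4,fy=4,interpolation=cv2.INTER_CUBIC); cv2.imwrite(f'pics/{n}0c.png',c)
E
```

```text
(no output)
```

View pics/side0.png

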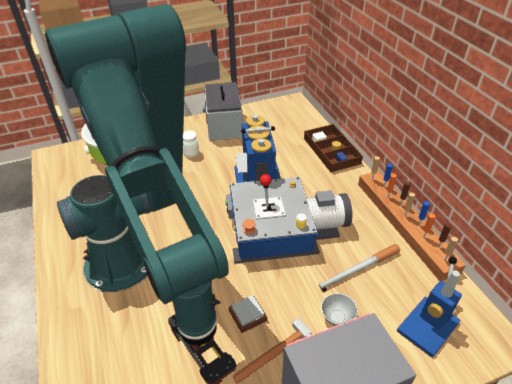

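View pics/top0.png

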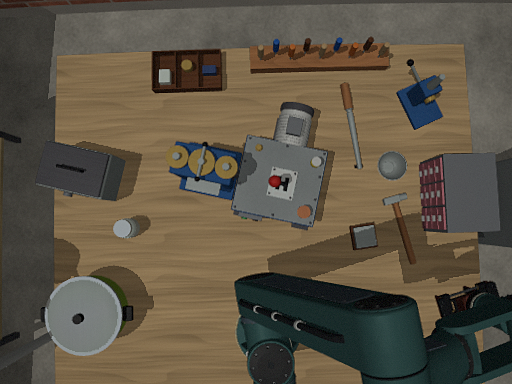

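```bash
sleep 0.1
```

```text
(no output)
```

View pics/side0c.png

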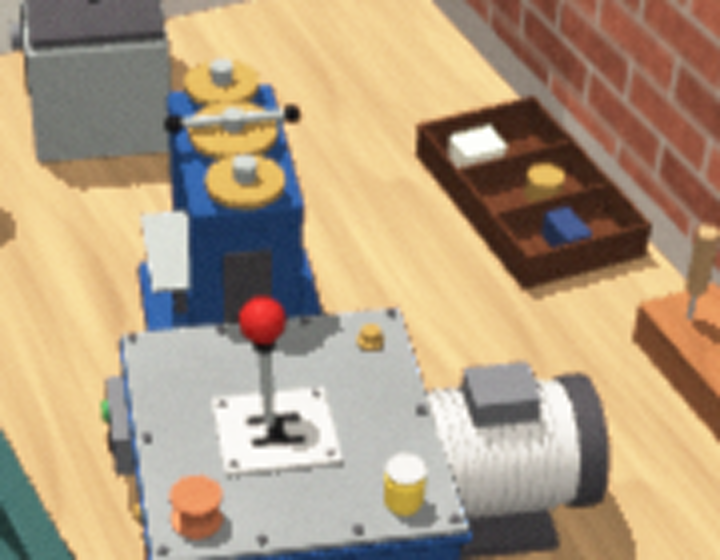

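View pics/top0c.png

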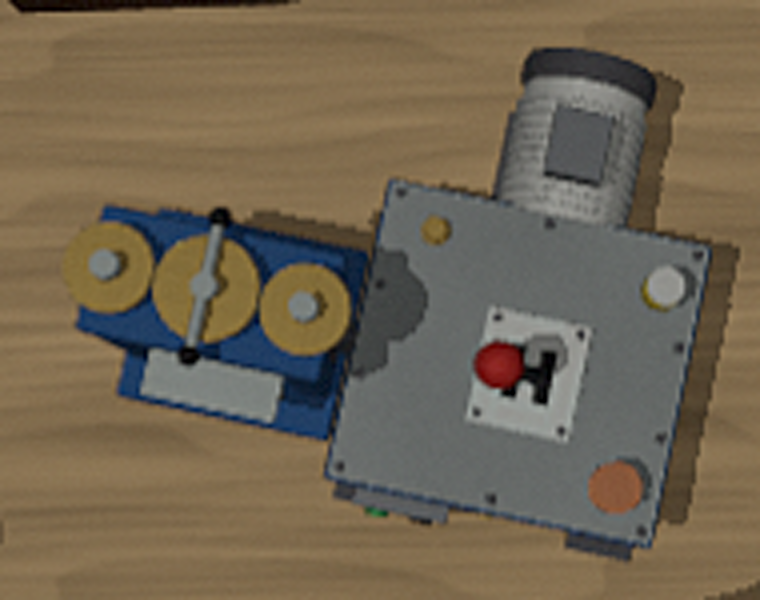

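```bash
cat > pose.py <<'E'
from h import *
from scipy.optimize import least_squares
np.set_printoptions(precision=4,suppress=True)
G=[(140,150,120),(140,-130,120),(-120,-130,120),(-120,150,120)]
P=[(50,45,126.5),(50,-45,126.5),(-50,-45,126.5),(-50,45,126.5)]
top=np.array([(390,182),(708,245),(650,547),(327,478),(488,307),(592,327),(570,442),(467,420)],float)/4+[150,90]
side=np.array([(395,312),(125,338),(318,388),(342,460),(230,472),(213,400)],float)/4+[200,100]
Xt=np.array(G+P)/1000; Xs=np.array([G[0],G[3]]+P)/1000
def T(p,X):
    c,s=np.cos(p[2]),np.sin(p[2]); return X@np.array([[c,s,0],[-s,c,0],[0,0,1]])+[p[0],p[1],0]
f=lambda p:np.r_[(proj('top',T(p,Xt))-top).ravel(),(proj('side',T(p,Xs))-side).ravel()]
r=least_squares(f,[0.5,0,-0.2],loss='soft_l1')
print(r.x,np.degrees(r.x[2])); print(f(r.x).reshape(-1,2))
kt=np.array((499,365))/4+[150,90]; ks=np.array((262,321))/4+[200,100]
k,e=tri(ray('top',kt),ray('side',ks)); print('knob',k,e)
c,s=np.cos(r.x[2]),np.sin(r.x[2]); 
def tomill(k): d=k-[r.x[0],r.x[1],0]; return np.array([c*d[0]+s*d[1],-s*d[0]+c*d[1],k[2]])
print('knob mill',tomill(k))
def kn(a,f): return np.array([.2*np.sin(f),-.2*np.sin(a)*np.cos(f),.03+.2*np.cos(a)*np.cos(f)])
g=lambda q:np.r_[proj('top',T(r.x,kn(*q)))[0]-kt,proj('side',T(r.x,kn(*q)))[0]-ks]
q=least_squares(g,[-.145,0]); print('a,f',q.x,q.fun,kn(*q.x),T(r.x,kn(*q.x)))
for n in ['wire_spool','oil_tin']: pass
print('spool',tomill(atz('top',np.array((615,487))/4+[150,90],.152)),'tin',tomill(atz('top',np.array((667,288))/4+[150,90],.162)))
E
python3 pose.py
```

```text
[ 0.5306 -0.0642 -0.2308] -13.22409058282167
[[ 0.7004 -0.0563]
 [ 0.1182  0.2932]
 [ 0.2369 -1.5832]
 [ 0.9951 -0.8645]
 [ 0.6552 -0.3803]
 [ 0.285  -0.1274]
 [ 0.0901 -0.4268]
 [ 0.0769 -0.2322]
 [-0.5013 -1.5236]
 [-1.6735 -0.9623]
 [ 0.3633 -0.2797]
 [-0.851  -0.3502]
 [-1.7902 -0.1272]
 [-1.1535 -0.3062]]
knob [ 0.5307 -0.0341  0.2259] 0.0037483015453960706
knob mill [-0.0068  0.0294  0.2259]
a,f [-0.1451 -0.0355] [ 0.3162 -0.4932 -0.6176 -0.247 ] [-0.0071  0.0289  0.2278] [ 0.5303 -0.0345  0.2278]
spool [-0.0824 -0.0876  0.152 ] tin [ 0.0898 -0.097   0.162 ]
```

```bash
python3 -m crank '[[[0,0,-2],-10.3,0],[[0,0,-2],-10.3,0],[[0,0,-2],-10.3,0],[[0,0,-2],-10.3,0],[[0,0,-1.5],-10.3,0],[[0,0,-1.3],-10.1,0]]' 20; python3 -m crank '[[[5,1.8,0],0,0],[[5,1.8,0],0,0],[[5,1.8,0],0,0],[[5,1.8,0],0,0],[[0,0,0],0,0]]'
```

```text
clock: 1.55
tool_pos: [0.1576, -0.579, 0.3314]
orientation: [0.0, 0.782, 0.624, -0.0]
ft_force: [-0.3, 0.6, 0.3]
grip_width: 0.352
clock: 2.17
tool_pos: [0.2746, -0.3977, 0.331]
orientation: [-0.0, 0.782, 0.623, 0.0]
ft_force: [1.2, -0.4, -0.3]
grip_width: 0.004
```

```bash
python3 -m crank '[[[5,1.8,0],0,0],[[5.5,2,0],0,0],[[5.5,2,0],0,0],[[5.5,2,0],0,0],[[5.5,2,0],0,0],[[5.5,2,0],0,0],[[5.5,2,0],0,0]]';python3 -m crank '[[[5,1.8,0],0,0],[[3.8,1.5,0],0,0],[[0,0,0],0,0]]'
cat > look.py <<'E'
import sys
from pose import *
o=sensors.get_obs(); print(o['tool_pos'],o['ft_force'],'tcp mill',tomill(o['tool_pos']))
for n in sys.argv[2:]:
    im=save(n,f'{n}{sys.argv[1]}.png')
    if n in('top','side'):
        u=T(r.x,np.array([[0,0,.2]]));x,y=proj(n,u)[0].astype(int)
        cv2.imwrite(f'pics/{n}{sys.argv[1]}c.png',cv2.resize(cv2.cvtColor(im,cv2.COLOR_RGB2BGR)[y-40:y+40,x-55:x+55],None,fx=6,fy=6,interpolation=cv2.INTER_CUBIC))
E
python3 look.py 1 wrist side top | tail -1; python3 -c "
from h import *
print(vision.camera_info('wrist'))"
```

```text
clock: 3.05
tool_pos: [0.4957, -0.0616, 0.3309]
orientation: [0.001, 0.784, 0.621, 0.0]
ft_force: [0.4, -0.7, -0.4]
grip_width: 0.004
clock: 3.42
tool_pos: [0.5482, 0.0172, 0.3302]
orientation: [0.0, 0.783, 0.622, 0.0]
ft_force: [-0.8, -1.8, 0.1]
grip_width: 0.006
[0.5482 0.0172 0.3302] [-0.8219 -1.7861  0.1312] tcp mill [-0.0014  0.0833  0.3302]
{'fx': 324.2279156103727, 'fy': 324.2279156103727, 'cx': 250.1767789561651, 'cy': 191.7521527044087, 'dist': array([-0.08162333,  0.        ,  0.        ,  0.        ,  0.        ]), 'tool_from_camera': array([[ 4.45007773e-04, -9.56691376e-01, -2.91103785e-01,
         8.04362055e-02],
       [ 9.99999877e-01,  4.89138224e-04, -7.88261898e-05,
         8.43110966e-04],
       [ 2.17802324e-04, -2.91103714e-01,  9.56691476e-01,
        -1.62534143e-01],
       [ 0.00000000e+00,  0.00000000e+00,  0.00000000e+00,
         1.00000000e+00]])}
```

View pics/wrist1.png

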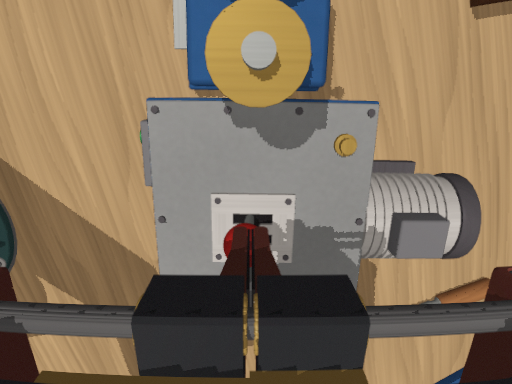

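View pics/side1.png

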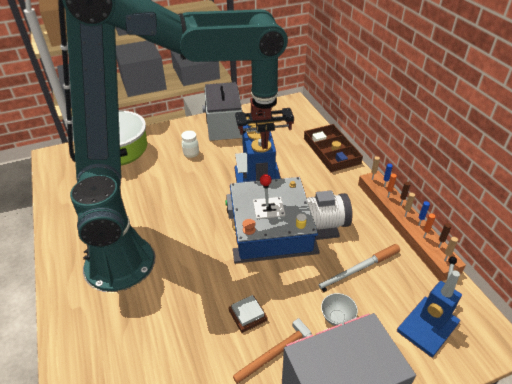

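View pics/top1.png

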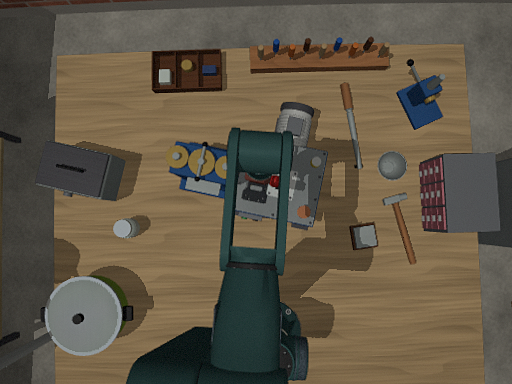

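```bash
python3 -m crank '[[[-2.7,-4,0],0,0],[[-2.7,-4,0],0,0],[[0,0,0],0,0]]'
python3 look.py 2 wrist| tail -1; python3 -c "
import cv2
im=cv2.imread('pics/wrist2.png');cv2.imwrite('pics/wrist2c.png',cv2.resize(im[100:340,200:460],None,fx=2.5,fy=2.5,interpolation=cv2.INTER_CUBIC))"
```

```text
clock: 3.95
tool_pos: [0.4529, -0.02, 0.3309]
orientation: [-0.0, 0.785, 0.62, -0.001]
ft_force: [0.4, 0.0, 0.6]
grip_width: 0.003
[ 0.4529 -0.02    0.3309] [0.3577 0.0359 0.5509] tcp mill [-0.0858  0.0253  0.3309]
```

View pics/wrist2.png

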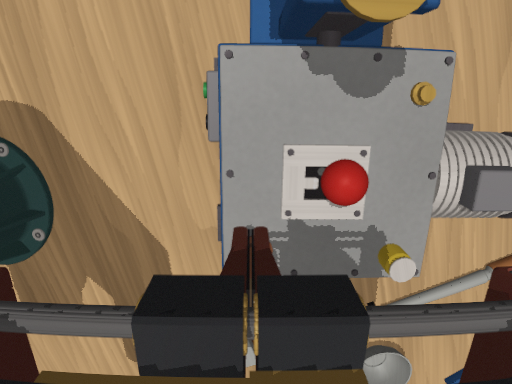

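View pics/wrist2c.png

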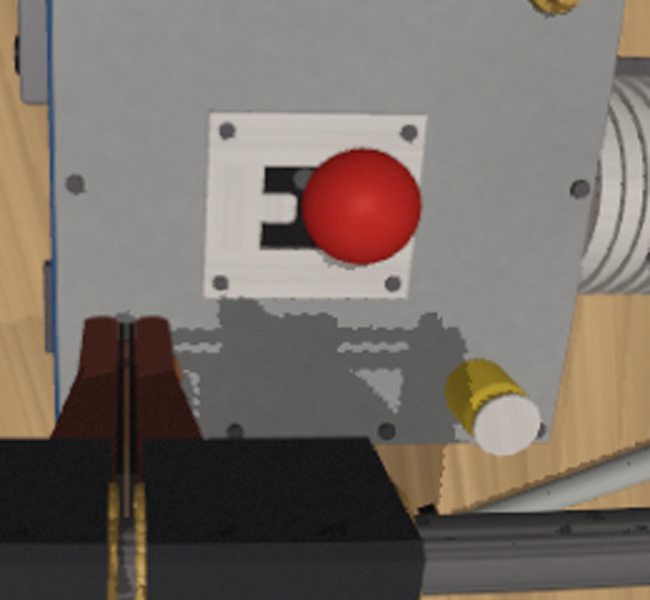

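```bash
cat > wr.py <<'E'
from h import *
from scipy.spatial.transform import Rotation as Ro
def wproj(X,pos,quat):
    c=vision.camera_info('wrist'); M=np.eye(4); w,x,y,z=quat
    M[:3,:3]=Ro.from_quat([x,y,z,w]).as_matrix(); M[:3,3]=pos
    C=np.linalg.inv(M@np.array(c['tool_from_camera']))
    K=np.array([[c['fx'],0,c['cx']],[0,c['fy'],c['cy']],[0,0,1]])
    r,_=cv2.Rodrigues(C[:3,:3]); return cv2.projectPoints(np.array(X,float).reshape(-1,3),r,C[:3,3],K,np.array(c['dist']))[0][:,0]
def redblob(im):
    hsv=cv2.cvtColor(im,cv2.COLOR_RGB2HSV).astype(int); m=(((hsv[...,0]<6)|(hsv[...,0]>174))&(hsv[...,1]>170)&(hsv[...,2]>90)).astype(np.uint8)
    cs,_=cv2.findContours(m,cv2.RETR_EXTERNAL,cv2.CHAIN_APPROX_NONE); c=max(cs,key=cv2.contourArea)
    return cv2.minEnclosingCircle(c)
E
cat > fit2.py <<'E'
from pose import *
from wr import *
o=sensors.get_obs(); pos,qt=o['tool_pos'],o['orientation']
im=cv2.cvtColor(cv2.imread('pics/wrist2.png'),cv2.COLOR_BGR2RGB)
kw=np.array([362,206])/2.5+[200,100]; print('blob',redblob(im),kw)
W=np.array([(209,112),(427,115),(408,299),(205,297)])/2.5+[200,100]; W=np.r_[W,[(220,45),(452,47)]]
Xw=np.array([P[3],P[0],P[1],P[2],G[3],G[0]])/1000
fw=lambda p:(wproj(T(p,Xw),pos,qt)-W).ravel()
a=least_squares(fw,r.x); print('wrist only',a.x,np.degrees(a.x[2])); print(a.fun.reshape(-1,2))
F=lambda p:np.r_[f(p[:3]),fw(p[:3]),proj('top',T(p,kn(*p[3:])))[0]-kt,proj('side',T(p,kn(*p[3:])))[0]-ks,wproj(T(p,kn(*p[3:])),pos,qt)[0]-kw]
b=least_squares(F,np.r_[a.x,-.145,0],loss='soft_l1'); print('joint',b.x,np.degrees(b.x[2]),F(b.x)[-6:])
h=lambda q:wproj(T(a.x,kn(*q)),pos,qt)[0]-kw
print('wrist only a,f',least_squares(h,[-.145,0]).x)
E
python3 fit2.py | tail -14
```

```text
knob [ 0.5307 -0.0341  0.2259] 0.0037483015453960706
knob mill [-0.0068  0.0294  0.2259]
a,f [-0.1451 -0.0355] [ 0.3162 -0.4932 -0.6176 -0.247 ] [-0.0071  0.0289  0.2278] [ 0.5303 -0.0345  0.2278]
spool [-0.0824 -0.0876  0.152 ] tin [ 0.0898 -0.097   0.162 ]
blob ((344.1632080078125, 182.33419799804688), 23.451597213745117) [344.8 182.4]
wrist only [ 0.5374 -0.0591 -0.2223] -12.73510707459535
[[-0.1489 -0.5975]
 [-0.5769 -2.1985]
 [ 0.0862 -2.5317]
 [ 0.0399 -0.6716]
 [-0.7083  2.2927]
 [ 1.2806  2.9404]]
joint [ 0.5361 -0.0609 -0.2296 -0.1458 -0.0337] -13.15453900226601 [-0.8025 -2.3074  0.6172 -1.2925 -0.3965  0.2955]
wrist only a,f [-0.1372 -0.0357]
```

```bash
cat >> fit2.py <<'E'
print('-----')
fw2=lambda p:(wproj(T(p,Xw[:4]),pos,qt)-W[:4]).ravel()
a=least_squares(fw2,r.x); print('wrist plate only',a.x,np.degrees(a.x[2]));print(a.fun.reshape(-1,2))
print('a,f',least_squares(lambda q:wproj(T(a.x,kn(*q)),pos,qt)[0]-kw,[-.145,0]).x)
fp=lambda p:np.r_[(proj('top',T(p,Xt[4:]))-top[4:]).ravel(),(proj('side',T(p,Xs[2:]))-side[2:]).ravel()]
ft=lambda p:(proj('top',T(p,Xt[4:]))-top[4:]).ravel()
fs=lambda p:(proj('side',T(p,Xs[2:]))-side[2:]).ravel()
for n,g_ in (('top',ft),('side',fs)): print(n,least_squares(g_,r.x).x)
# world of knob from wrist at mill height .2275
c_=least_squares(lambda q:wproj([q[0],q[1],.2275],pos,qt)[0]-kw,[.53,-.03]).x; print('knob world wrist',c_)
print('top',atz('top',kt,.2275),'side',atz('side',ks,.2275))
E
python3 fit2.py | sed -n '/-----/,$p'
```

```text
-----
wrist plate only [ 0.5373 -0.0609 -0.236 ] -13.522060221282539
[[ 0.6152  0.3852]
 [-0.0194 -0.0327]
 [-0.3904 -0.6336]
 [-0.2624  0.19  ]]
a,f [-0.1455 -0.0386]
top [ 0.5296 -0.0632 -0.2222]
side [ 0.5329 -0.0665 -0.2057]
knob world wrist [ 0.5366 -0.031 ]
top [ 0.5288 -0.0334  0.2275] side [ 0.5319 -0.0361  0.2275]
```

```bash
python3 -m crank '[[[0.3,0,4.5],0,0],[[0.3,0,4.5],0,0],[[0,0,4],0,0],[[0,1.5,0],0,0],[[0,1.5,0],0,0],[[0,0,0],0,0]]'
python3 look.py 3 wrist side| tail -1; python3 -c "
import cv2
im=cv2.imread('pics/wrist3.png');cv2.imwrite('pics/wrist3c.png',cv2.resize(im[100:340,150:410],None,fx=2.5,fy=2.5,interpolation=cv2.INTER_CUBIC))"
```

```text
clock: 4.75
tool_pos: [0.4906, -0.0201, 0.2026]
orientation: [0.002, 0.784, 0.621, 0.002]
ft_force: [-0.6, -0.1, 0.4]
grip_width: 0.008
[ 0.4906 -0.0201  0.2026] [-0.5917 -0.0615  0.3656] tcp mill [-0.049   0.0338  0.2026]
```

View pics/wrist3c.png

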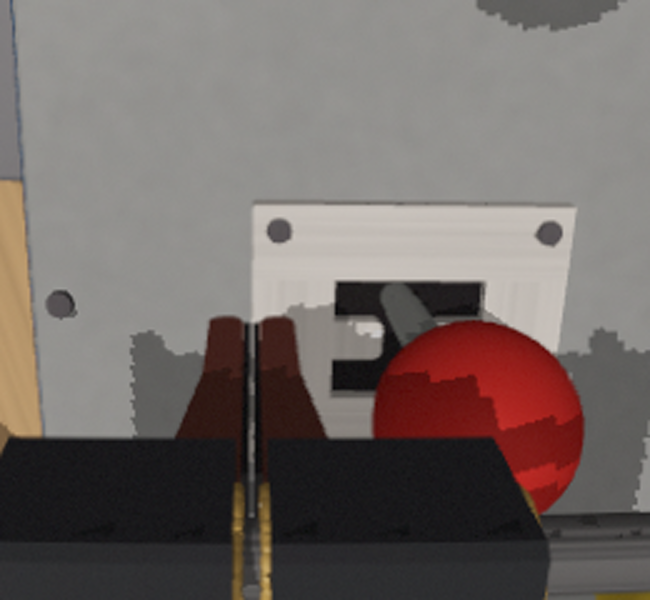

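View pics/side3c.png

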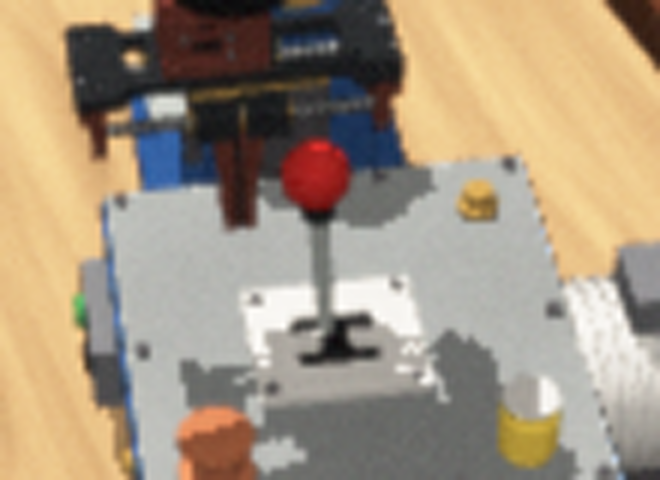

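```bash
python3 - <<'E' | tail -4
from h import *
from wr import *
import pose
im=cv2.cvtColor(cv2.imread('pics/wrist3.png'),cv2.COLOR_BGR2RGB)
c=vision.camera_info('wrist'); K=np.array([[c['fx'],0,c['cx']],[0,c['fy'],c['cy']],[0,0,1]])
C=np.linalg.inv(np.array(c['tool_from_camera'])); r,_=cv2.Rodrigues(C[:3,:3])
pt=lambda X: cv2.projectPoints(np.array(X,float).reshape(-1,3),r,C[:3,3],K,np.array(c['dist']))[0][:,0]
from scipy.optimize import least_squares
kw=np.array([478,423])/2.5+[150,100]
print(kw, least_squares(lambda q:pt([q[0],q[1],-.025])[0]-kw,[0,.04]).x)
print(pt([[0,0,0],[0,0,-.02],[0.01,0,0],[-.01,0,0],[0,.01,0]]))
E
```

```text
[248.46   263.4235]
 [248.6298 228.6904]
 [248.6676 261.4006]
 [266.7273 245.3431]]
```

```bash
python3 - <<'E'
from h import *
c=vision.camera_info('wrist'); K=np.array([[c['fx'],0,c['cx']],[0,c['fy'],c['cy']],[0,0,1]])
C=np.linalg.inv(np.array(c['tool_from_camera'])); r,_=cv2.Rodrigues(C[:3,:3])
pt=lambda X: cv2.projectPoints(np.array(X,float).reshape(-1,3),r,C[:3,3],K,np.array(c['dist']))[0][:,0]
from scipy.optimize import least_squares
kw=np.array([478,423])/2.5+[150,100]
print(kw, least_squares(lambda q:pt([q[0],q[1],-.025])[0]-kw,[0,.04]).x)
E
```

```text
[341.2 269.2] [-0.00057285  0.04490825]
```

```bash
python3 -m crank '[[[0,0.5,0],0,0],[[0,0.5,0],0,0],[[0,0,0],0,0]]';  python3 -m crank '[[[0,0.2,0],0,0],[[0,0,0],0,0]]'; python3 -m crank '[[[0,0.2,0],0,0],[[0,0,0],0,0]]';python3 -m crank '[[[0,0.2,0],0,0],[[0,0,0],0,0]]'
python3 look.py 4 wrist side| tail -1; python3 -c "
import cv2
im=cv2.imread('pics/wrist4.png');cv2.imwrite('pics/wrist4c.png',cv2.resize(im[100:340,150:410],None,fx=2.5,fy=2.5,interpolation=cv2.INTER_CUBIC))"
```

```text
clock: 5.22
tool_pos: [0.497, -0.0215, 0.2009]
orientation: [0.0, 0.784, 0.621, 0.0]
ft_force: [0.0, 0.2, 0.4]
grip_width: 0.003
clock: 5.48
tool_pos: [0.4985, -0.0219, 0.2006]
orientation: [-0.0, 0.784, 0.621, 0.0]
ft_force: [-0.7, 0.0, -0.7]
grip_width: 0.004
clock: 5.72
tool_pos: [0.5006, -0.0224, 0.2007]
orientation: [0.0, 0.784, 0.621, 0.0]
ft_force: [0.1, -0.7, -0.0]
grip_width: 0.005
clock: 5.98
tool_pos: [0.5026, -0.0229, 0.2007]
orientation: [0.0, 0.784, 0.621, 0.0]
ft_force: [0.1, -0.3, 0.2]
grip_width: 0.003
[ 0.5026 -0.0229  0.2007] [ 0.1194 -0.2814  0.1625] tcp mill [-0.0367  0.0338  0.2007]
```

View pics/wrist4c.png

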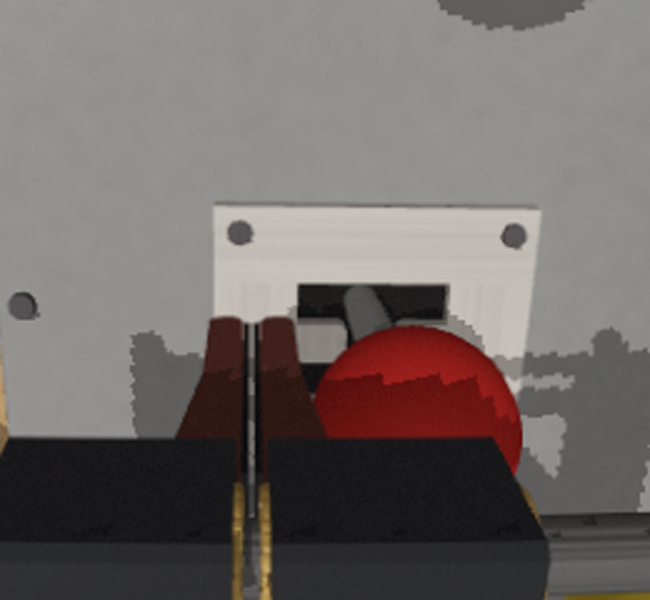

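View pics/side4c.png

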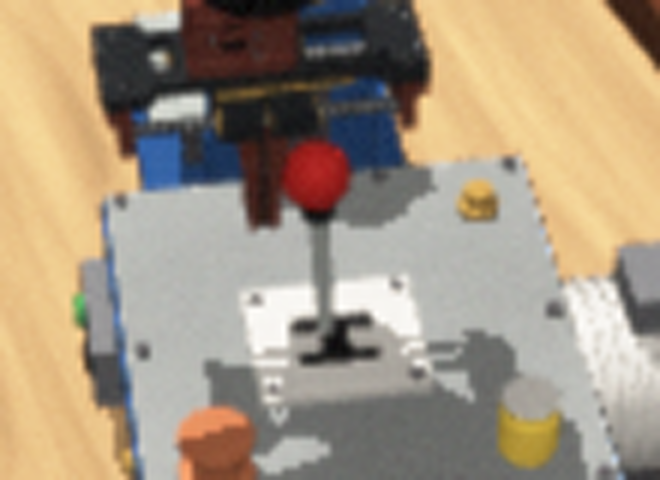

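```bash
for i in 1 2 3; do :; done; python3 -m crank '[[[0,0.1,0],0,0],[[0,0,0],0,0]]' | grep -E 'tool_pos|force'; python3 -m crank '[[[0,0.1,0],0,0],[[0,0,0],0,0]]'| grep -E 'tool_pos|force'; python3 -m crank '[[[0,0.1,0],0,0],[[0,0,0],0,0]]'| grep -E 'tool_pos|force';python3 -m crank '[[[0,0.1,0],0,0],[[0,0,0],0,0]]'| grep -E 'tool_pos|force';python3 -m crank '[[[0,0.1,0],0,0],[[0,0,0],0,0]]'| grep -E 'tool_pos|force'
cat > w.py <<'E'
import sys
from h import *
from scipy.optimize import least_squares
c=vision.camera_info('wrist'); K=np.array([[c['fx'],0,c['cx']],[0,c['fy'],c['cy']],[0,0,1]])
C=np.linalg.inv(np.array(c['tool_from_camera'])); r,_=cv2.Rodrigues(C[:3,:3])
pt=lambda X: cv2.projectPoints(np.array(X,float).reshape(-1,3),r,C[:3,3],K,np.array(c['dist']))[0][:,0]
n=sys.argv[1]
o=sensors.get_obs(); im=save('wrist',f'wrist{n}.png')
b=cv2.imread(f'pics/wrist{n}.png');cv2.imwrite(f'pics/wrist{n}c.png',cv2.resize(b[100:340,150:410],None,fx=2.5,fy=2.5,interpolation=cv2.INTER_CUBIC))
print(o['clock'],o['tool_pos'],o['ft_force'])
E
python3 w.py 5
```

```text
tool_pos: [0.5034, -0.0231, 0.2007]
ft_force: [0.2, -0.1, -0.2]
tool_pos: [0.5042, -0.0233, 0.2007]
ft_force: [-0.9, -0.0, 0.7]
tool_pos: [0.505, -0.0234, 0.2007]
ft_force: [-2.2, 0.9, 2.1]
tool_pos: [0.5061, -0.0237, 0.2007]
ft_force: [-3.1, 0.6, 2.1]
tool_pos: [0.5073, -0.024, 0.2007]
ft_force: [-2.5, 1.1, 3.0]
7.325 [ 0.50727958 -0.02399314  0.20067222] [-2.48576165  1.11462236  3.04868129]
```

View pics/wrist5c.png

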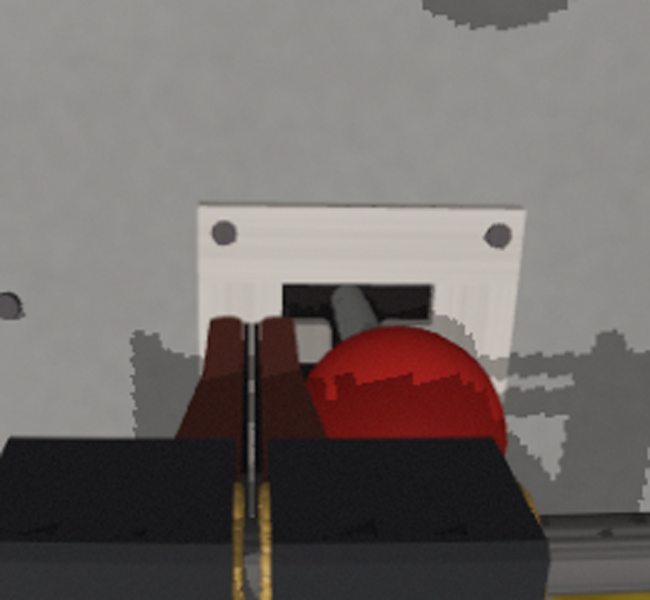

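```bash
python3 -m crank '[[[0,0.15,0],0,0],[[0,0.15,0],0,0],[[0,0.15,0],0,0],[[0,0,0],0,0]]'; python3 w.py 6; python3 look.py 6 side | tail -1
```

```text
clock: 7.88
tool_pos: [0.5118, -0.0251, 0.2007]
orientation: [0.0, 0.784, 0.621, 0.0]
ft_force: [-1.7, 0.4, 2.1]
grip_width: 0.004
7.875 [ 0.51182687 -0.02506703  0.20066611] [-1.68126679  0.37075159  2.1415661 ]
[ 0.5117 -0.0251  0.2006] [-2.0196  0.7318  2.291 ] tcp mill [-0.0273  0.0338  0.2006]
```

View pics/wrist6c.png

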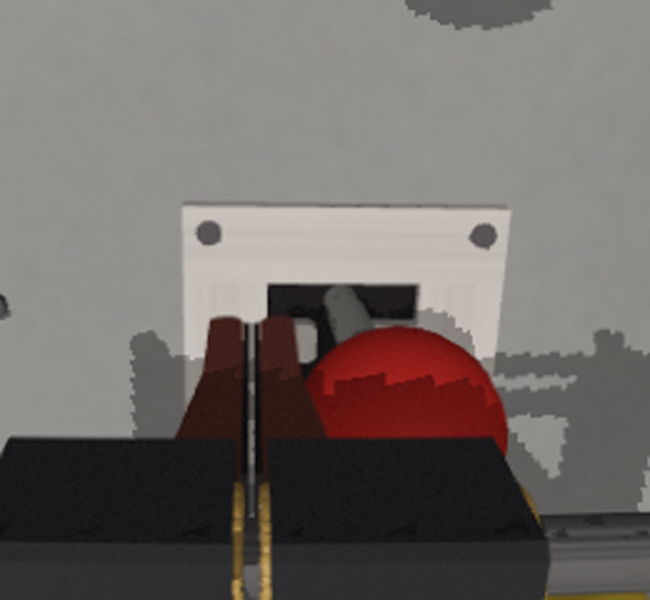

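View pics/side6c.png

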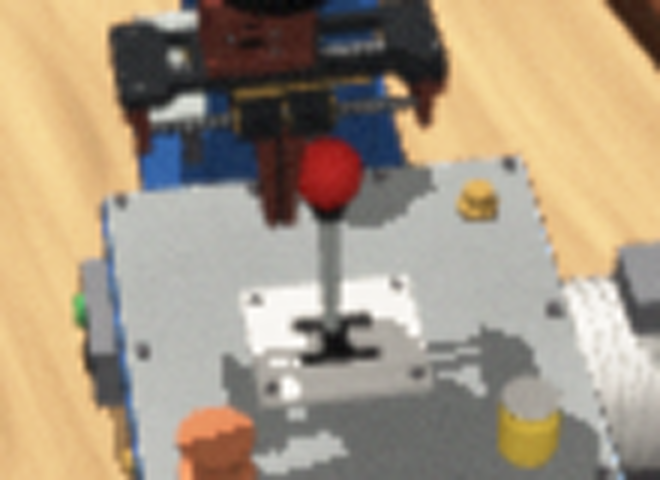

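```bash
python3 -m crank '[[[0,-1.5,0],0,0],[[0,-2,0],0,0],[[3,0,0],0,0],[[3,0,0],0,0],[[0,3.3,0],0,0],[[0,3.3,0],0,0],[[0,0,0],0,0],[[0,0,0],0,0]]'; python3 w.py 7; python3 look.py 7 side | tail -1
```

```text
clock: 8.98
tool_pos: [0.5539, 0.0265, 0.2003]
orientation: [-0.001, 0.784, 0.621, -0.001]
ft_force: [-0.5, -0.4, -0.2]
grip_width: 0.006
8.975 [0.55390976 0.02653082 0.20028676] [-0.52137716 -0.35231968 -0.2392239 ]
[0.5538 0.0266 0.2004] [-0.4119 -0.0592  0.0239] tcp mill [0.0018 0.0937 0.2004]
```

View pics/wrist7.png

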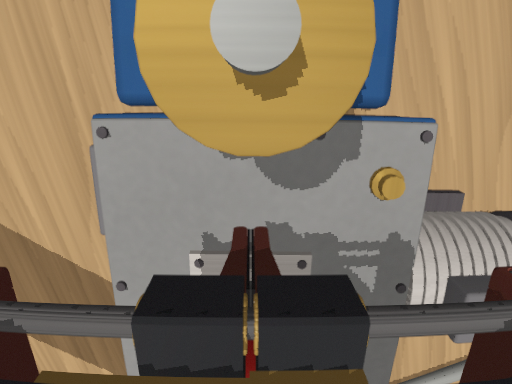

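View pics/side7c.png

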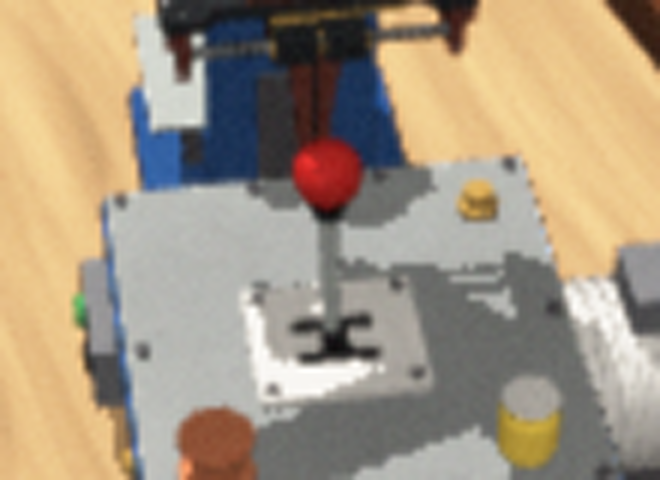

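```bash
python3 -m crank '[[[-1,0,0],0,0],[[-1,0,0],0,0],[[-0.6,0,0],0,0],[[0,0,0],0,0]]'|grep -E 'pos|force'; python3 -m crank '[[[-0.2,0,0],0,0],[[-0.2,0,0],0,0],[[0,0,0],0,0]]'|grep -E 'pos|force';  python3 -m crank '[[[-0.2,0,0],0,0],[[-0.2,0,0],0,0],[[0,0,0],0,0]]'|grep -E 'pos|force'; python3 look.py 8 side | tail -1
```

```text
tool_pos: [0.5494, 0.0004, 0.2007]
ft_force: [-0.4, -0.1, 0.1]
tool_pos: [0.5487, -0.0027, 0.2007]
ft_force: [0.3, 0.8, -0.1]
tool_pos: [0.548, -0.0066, 0.2009]
ft_force: [0.5, 3.0, 3.8]
[ 0.548  -0.0066  0.2009] [0.5382 3.0082 3.7784] tcp mill [0.0037 0.0601 0.2009]
```

View pics/side8c.png

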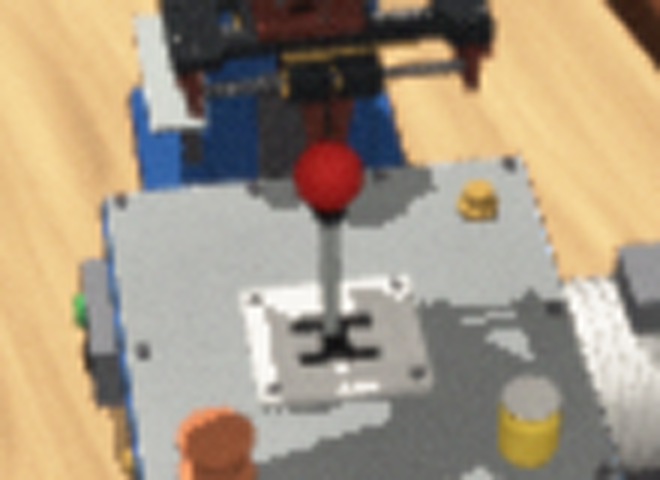

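```bash
python3 -m crank '[[[-0.3,0,0],0,0],[[-0.3,0,0],0,0],[[-0.3,0,0],0,0],[[-0.3,0,0],0,0],[[0,0,0],0,0]]'|grep -E 'pos|force'; python3 look.py 9 side | tail -1
```

```text
tool_pos: [0.5448, -0.0188, 0.2006]
ft_force: [-0.5, 2.7, 1.6]
[ 0.5448 -0.0188  0.2006] [-0.4543  2.7116  1.5602] tcp mill [0.0035 0.0475 0.2006]
```

View pics/side9c.png

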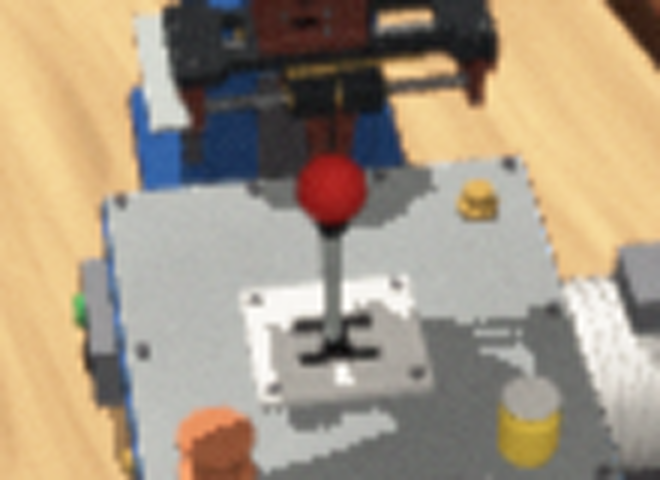

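Moving across at about 3 N; the knob went down from row 176 to row 189 in the crop, and the stem is in the cross slot. Continue.

```bash
python3 -m crank '[[[-0.3,0,0],0,0],[[-0.3,0,0],0,0],[[-0.3,0,0],0,0],[[-0.3,0,0],0,0],[[-0.3,0,0],0,0],[[0,0,0],0,0]]'|grep -E 'pos|force'; python3 -m crank '[[[-0.3,0,0],0,0],[[-0.3,0,0],0,0],[[-0.3,0,0],0,0],[[-0.3,0,0],0,0],[[0,0,0],0,0]]'|grep -E 'pos|force'; python3 look.py 10 side wrist| tail -1
```

```text
tool_pos: [0.5415, -0.0333, 0.2006]
ft_force: [-0.0, 1.7, 1.9]
tool_pos: [0.5387, -0.045, 0.2007]
ft_force: [-0.3, 1.7, 2.0]
[ 0.5387 -0.045   0.2007] [-0.2621  1.659   1.9992] tcp mill [0.0036 0.0205 0.2007]
```

View pics/side10c.png

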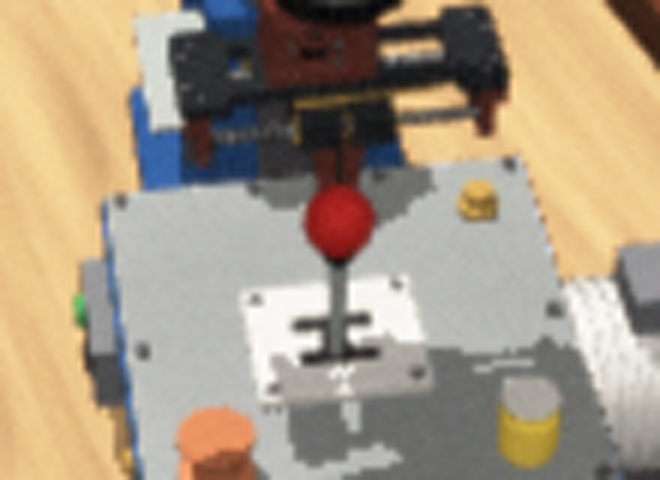

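View pics/wrist10.png

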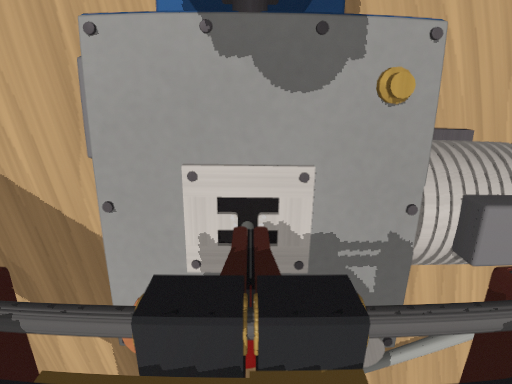

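```bash
python3 -m crank '[[[-0.3,0,0],0,0],[[-0.3,0,0],0,0],[[-0.3,0,0],0,0],[[-0.2,0,0],0,0],[[0,0,0],0,0]]'|grep -E 'pos|force'; python3 -m crank '[[[-0.15,0,0],0,0],[[-0.15,0,0],0,0],[[0,0,0],0,0]]'|grep -E 'pos|force'; python3 look.py 11 side wrist| tail -1; python3 - <<'E'|tail -2
from pose import *
from wr import redblob
im=cv2.cvtColor(cv2.imread('pics/side11.png'),cv2.COLOR_BGR2RGB); (c,rad)=redblob(im);print(c,rad)
print(least_squares(lambda q:proj('side',T(r.x,kn(*q)))[0]-c,[.1,0]).x)
E
```

```text
tool_pos: [0.5362, -0.0556, 0.2006]
ft_force: [-0.2, 0.8, 0.7]
tool_pos: [0.5355, -0.0584, 0.2006]
ft_force: [0.3, 1.7, 0.4]
[ 0.5355 -0.0584  0.2006] [0.2827 1.6739 0.3662] tcp mill [0.0035 0.0068 0.2006]
(269.5, 190.31817626953125) 5.876578330993652
[ 0.1241 -0.0014]
```

View pics/side11c.png

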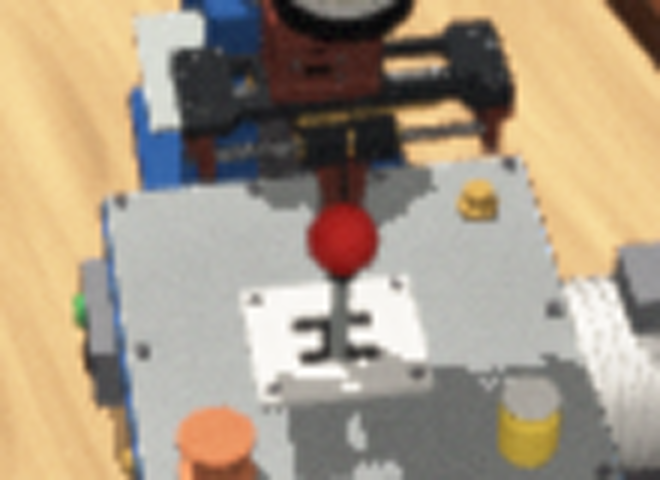

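View pics/wrist11.png

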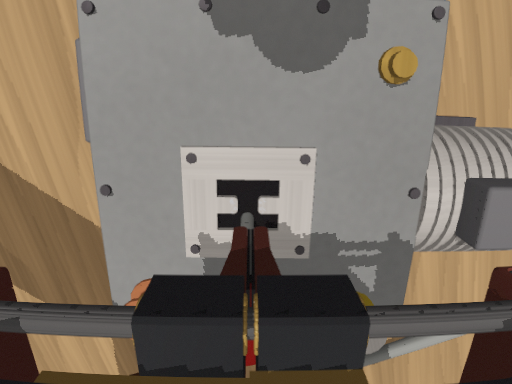

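```bash
python3 -m crank '[[[-0.15,0,0],0,0],[[0,0,0],0,0]]'|grep -E 'pos|force'; python3 -m crank '[[[-0.15,0,0],0,0],[[0,0,0],0,0]]'|grep -E 'pos|force';python3 -m crank '[[[-0.1,0,0],0,0],[[0,0,0],0,0]]'|grep -E 'pos|force'; python3 look.py 12 side| tail -1; python3 - <<'E'|tail -2
from pose import *
from wr import redblob
im=cv2.cvtColor(cv2.imread('pics/side12.png'),cv2.COLOR_BGR2RGB); (c,rad)=redblob(im);print(c,rad)
print(least_squares(lambda q:proj('side',T(r.x,kn(*q)))[0]-c,[.1,0]).x)
E
```

```text
tool_pos: [0.5352, -0.0599, 0.2006]
ft_force: [1.1, 0.7, -0.6]
tool_pos: [0.5348, -0.0613, 0.2005]
ft_force: [0.3, 1.9, -1.1]
tool_pos: [0.5346, -0.0622, 0.2005]
ft_force: [0.5, 1.7, -1.1]
[ 0.5346 -0.0622  0.2005] [ 0.4558  1.6631 -1.0834] tcp mill [0.0035 0.0029 0.2005]
(270.0, 191.31817626953125) 5.681912899017334
[0.1462 0.0033]
```

View pics/side12c.png

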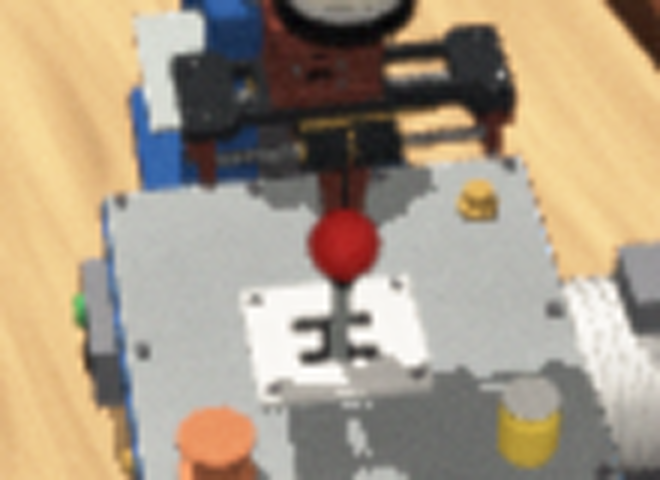

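```bash
python3 -m crank '[[[1,0,0],0,0],[[1.5,0,0],0,0],[[0,-3.3,0],0,0],[[0,-3.3,0],0,0],[[-2.8,0,0],0,0],[[-2.8,0,0],0,0],[[0,0,0],0,0],[[0,0,0],0,0]]'; python3 w.py 13;  python3 look.py 13 side | tail -1
```

```text
clock: 15.42
tool_pos: [0.4638, -0.0766, 0.2008]
orientation: [-0.0, 0.784, 0.621, 0.0]
ft_force: [-0.4, -0.5, -0.5]
grip_width: 0.006
15.425 [ 0.46379306 -0.07663973  0.20081835] [-0.40601531 -0.45165858 -0.46946568]
[ 0.4637 -0.0765  0.2007] [ 0.6517 -0.0876  0.4019] tcp mill [-0.0623 -0.0273  0.2007]
```

View pics/wrist13c.png

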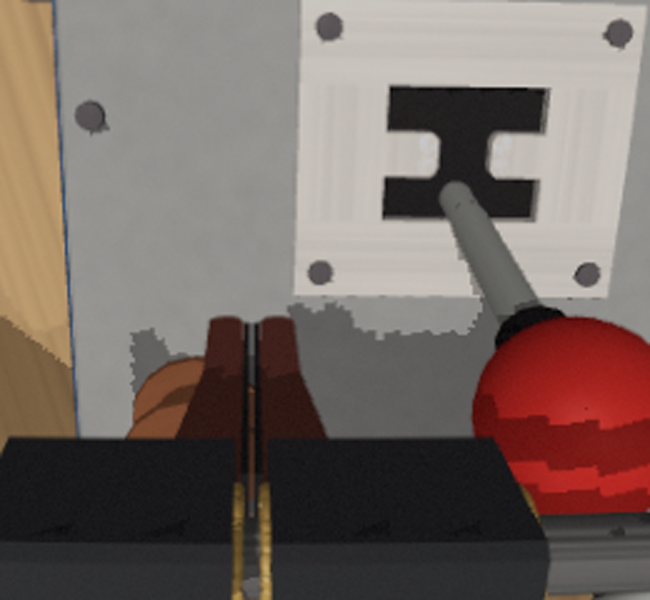

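View pics/side13c.png

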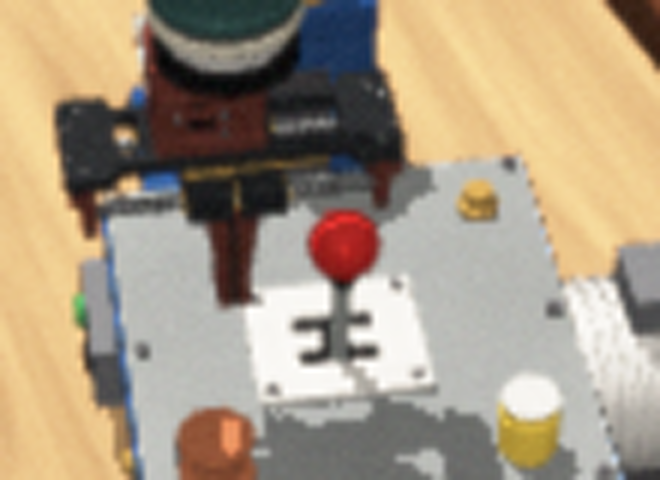

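```bash
python3 -m crank '[[[0,1,0],0,0],[[0,1,0],0,0],[[0,0.8,0],0,0],[[0,0,0],0,0]]'|grep -E 'pos|force'; python3 -m crank '[[[0,0.3,0],0,0],[[0,0.3,0],0,0],[[0,0.3,0],0,0],[[0,0,0],0,0]]'|grep -E 'pos|force'; python3 look.py 14 side| tail -1
```

```text
tool_pos: [0.4916, -0.084, 0.2006]
ft_force: [0.0, 1.3, -0.2]
tool_pos: [0.4992, -0.0858, 0.2007]
ft_force: [-2.0, 0.0, 2.5]
[ 0.4992 -0.0858  0.2007] [-2.0261  0.0341  2.538 ] tcp mill [-0.0256 -0.0282  0.2007]
```

View pics/side14c.png

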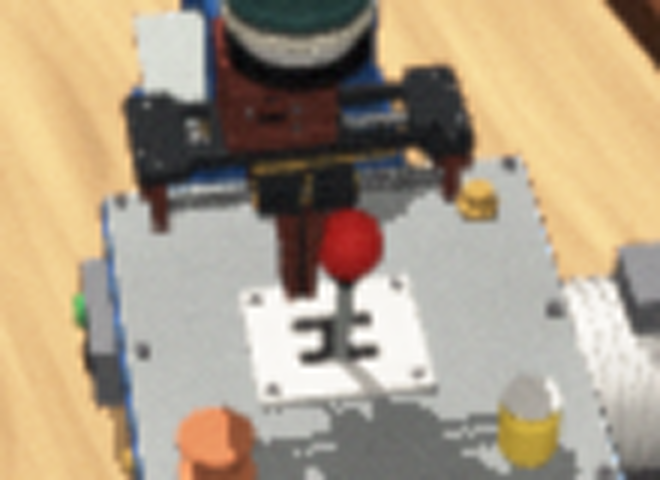

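```bash
python3 -m crank '[[[0,0.3,0],0,0],[[0,0.3,0],0,0],[[0,0.3,0],0,0],[[0,0.3,0],0,0],[[0,0,0],0,0]]'|grep -E 'pos|force'; python3 -m crank '[[[0,0.3,0],0,0],[[0,0.3,0],0,0],[[0,0.3,0],0,0],[[0,0.3,0],0,0],[[0,0,0],0,0]]'|grep -E 'pos|force'; python3 look.py 15 side| tail -1;cat > kn.py <<'E'
import sys
from pose import *
from wr import redblob
im=cv2.cvtColor(cv2.imread(f'pics/side{sys.argv[1]}.png'),cv2.COLOR_BGR2RGB); (c,rad)=redblob(im);print(c,rad)
print(least_squares(lambda q:proj('side',T(r.x,kn(*q)))[0]-c,[.1,0]).x)
E
python3 kn.py 15 | tail -2
```

```text
tool_pos: [0.5115, -0.0886, 0.2006]
ft_force: [-2.5, -0.2, 2.2]
tool_pos: [0.5231, -0.0913, 0.2005]
ft_force: [-1.2, -0.3, 1.2]
[ 0.5231 -0.0913  0.2005] [-1.213  -0.3284  1.1823] tcp mill [-0.0011 -0.0281  0.2005]
(277.4295654296875, 190.58450317382812) 5.60111665725708
[0.1407 0.1286]
```

View pics/side15c.png

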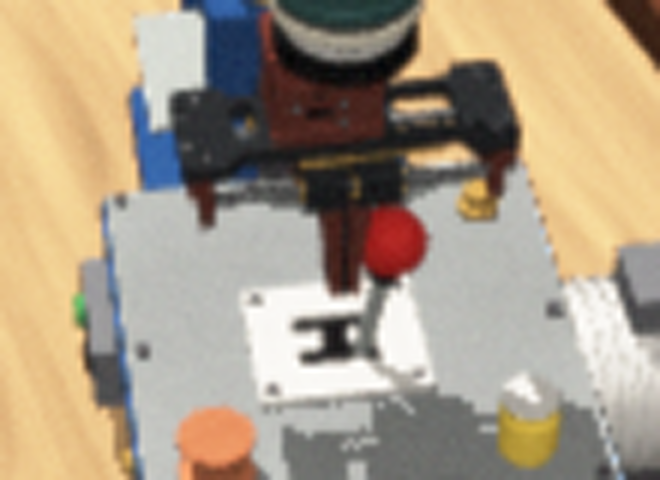

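```bash
python3 -m crank '[[[0,0.3,0],0,0],[[0,0.3,0],0,0],[[0,0.2,0],0,0],[[0,0,0],0,0]]'|grep -E 'pos|force'; python3 -m crank '[[[0,0.15,0],0,0],[[0,0,0],0,0]]'|grep -E 'pos|force'; python3 -m crank '[[[0,0.1,0],0,0],[[0,0,0],0,0]]'|grep -E 'pos|force';python3 look.py 16 side| tail -1;python3 kn.py 16 | tail -2
```

```text
tool_pos: [0.5307, -0.0931, 0.2005]
ft_force: [-2.1, -0.8, -1.2]
tool_pos: [0.5321, -0.0935, 0.2006]
ft_force: [-1.3, -0.2, -1.1]
tool_pos: [0.5331, -0.0937, 0.2007]
ft_force: [-1.5, 0.5, -1.3]
[ 0.5331 -0.0937  0.2007] [-1.4834  0.4814 -1.3171] tcp mill [ 0.0092 -0.0281  0.2007]
(280.5389709472656, 190.83766174316406) 5.463541507720947
[0.1466 0.1806]
```

```bash
python3 -m crank '[[[0,0.1,0],0,0],[[0,0,0],0,0]]'|grep -E 'pos|force'; python3 -m crank '[[[0,0.1,0],0,0],[[0,0,0],0,0]]'|grep -E 'pos|force';python3 look.py 17 side| tail -1;python3 kn.py 17 | tail -2; python3 w.py 17
```

```text
tool_pos: [0.5341, -0.0939, 0.2007]
ft_force: [-2.1, 0.6, -1.6]
tool_pos: [0.5347, -0.0941, 0.2006]
ft_force: [-3.5, 0.9, -0.9]
[ 0.5347 -0.0941  0.2006] [-3.4943  0.8848 -0.8544] tcp mill [ 0.0109 -0.0281  0.2006]
(281.0, 191.0) 5.385264873504639
[0.15   0.1879]
19.475 [ 0.53473321 -0.09405089  0.20057909] [-2.61894801  1.07173227 -1.52978641]
```

View pics/wrist17c.png

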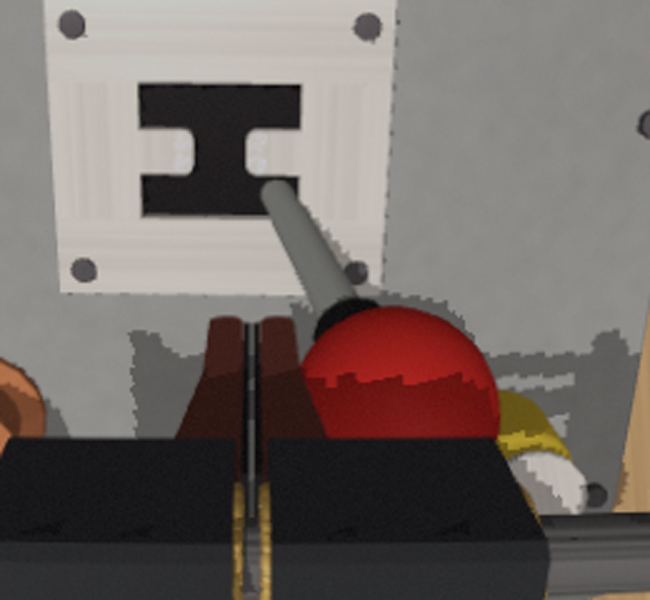

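View pics/side17c.png

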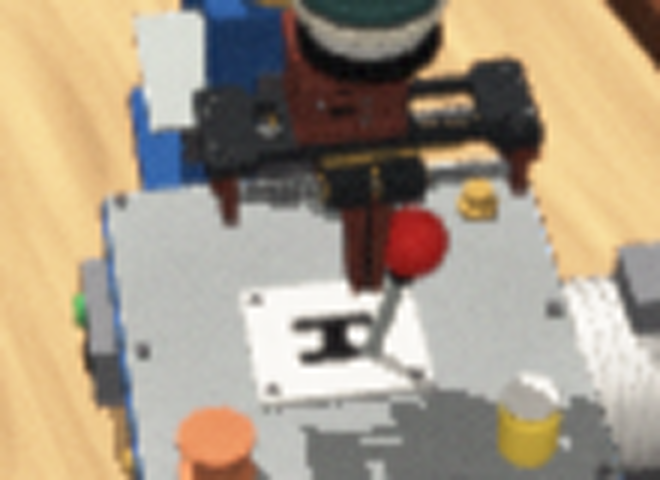

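```bash
python3 -m crank '[[[0,0.1,0],0,0],[[0,0,0],0,0]]'|grep -E 'pos|force'; python3 -m crank '[[[0,0.1,0],0,0],[[0,0,0],0,0]]'|grep -E 'pos|force';python3 look.py 18 side| tail -1;python3 kn.py 18 | tail -2
```

```text
tool_pos: [0.5353, -0.0942, 0.2005]
ft_force: [-4.9, 0.5, 0.3]
tool_pos: [0.5357, -0.0943, 0.2005]
ft_force: [-7.6, 1.1, 1.9]
[ 0.5357 -0.0943  0.2005] [-7.6478  1.1165  1.9012] tcp mill [ 0.0118 -0.0281  0.2005]
(281.25, 191.0) 5.483028411865234
[0.1499 0.1923]
```

```bash
python3 -m crank '[[[0,-1,0],0,0],[[0,-2,0],0,0],[[0,-3,0],0,0],[[0,0,-3],0,0],[[0,-2,-4],0,0],[[0,-2,-4],0,0],[[0,0,0],0,0],[[0,0,0],0,0]]'; python3 w.py 19; python3 look.py 19 side top| tail -1;python3 kn.py 19 | tail -2
```

```text
clock: 21.08
tool_pos: [0.4401, -0.072, 0.3106]
orientation: [0.001, 0.784, 0.621, 0.001]
ft_force: [-0.3, 0.0, 0.3]
grip_width: 0.001
21.075 [ 0.44009177 -0.07198379  0.310622  ] [-0.30933146  0.01462114  0.26570196]
[ 0.4397 -0.0719  0.3099] [-0.2692 -0.9118 -0.5439] tcp mill [-0.0867 -0.0282  0.3099]
(281.5, 191.0) 5.590270042419434
[0.1498 0.1966]
```

View pics/wrist19.png

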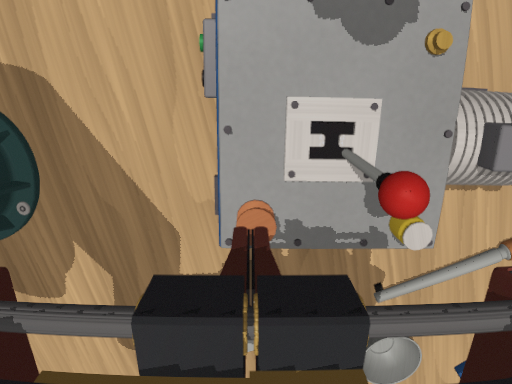

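View pics/side19c.png

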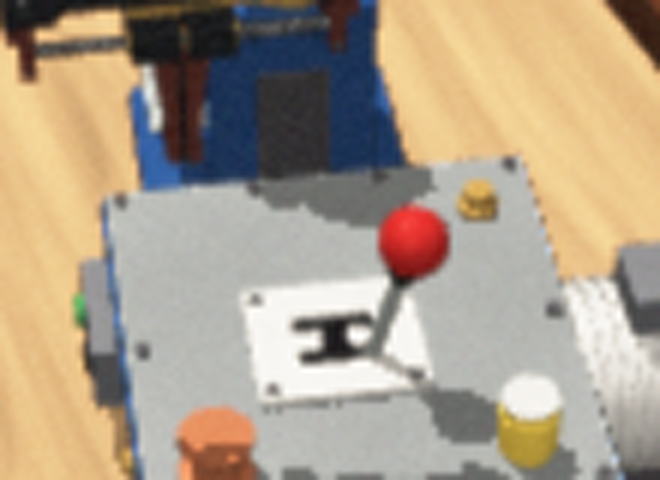

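View pics/side19.png

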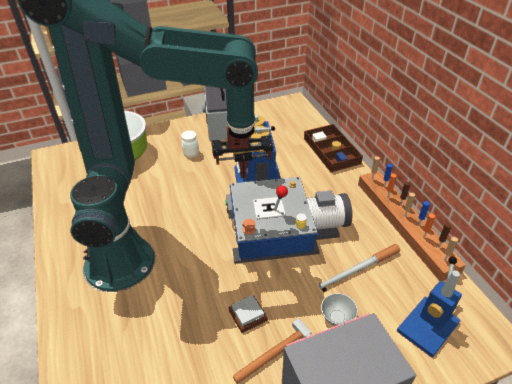

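The lever leans right and fully forward (side-view fit 0.150 and 0.197 rad). The hand is clear, and the spool and tin look undisturbed.

```bash
python3 -c "
from workcell import robot
print(robot.finish_job())"
```

```text
the job is handed in; nothing more can be done
None
```

The lever is in third, and I have handed the job in; no verdict is reported. I used the shut fingers throughout, on one side at a time. I pushed it about 7 mm forward to neutral, then across to the right from its left side. Last, I pushed it forward from its near side until the slot end stopped it.

**Final lever position:** the side camera puts it at about 0.15 rad right and 0.197 rad forward, with the stem at the far end of the right-hand slot. The required values are more than 0.10 and 0.165.

**Forces:** the readings I took stayed under about 5 N, except about 8 N at the end stop.

**Hand and surroundings:** the hand is raised about 90 mm back on the near side, with no contact force beyond sensor noise. The spool, tin and bench items look unmoved in the last pictures, but I did not measure them. The clock stood at about 21 s of the 58 s allowed.

**Disagreement:** the wrist camera placed the mill up to 8 mm from where the top and side cameras did. I settled the contact points by feel and by looking again before each push.

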